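# Load the drilling jig, swing its hasp gate shut and pin it

### The job

Get the brown hardwood blank ready for drilling: lay it in the channel of the drilling jig, swing the steel hasp gate shut over its staple so that the blank is fully home against the end stop under the bushing plate, then take the red-headed retaining pin from its parking hole and drop it through the staple's loop until its shoulders rest on the staple. Leave the two pale offcuts where they lie.

Things in the scene. Friction and masses are not known exactly. Their poses are not given: they have to be found in the camera images.
- jig: Drilling jig screwed to the bench, plywood base 128 x 190 x 18 mm (top z=18). Origin at bench level in the middle of the base's front edge; x runs from front (robot side) to end stop, y left, z up. The numbers below are mm in this frame. Channel along x between two low rails: inner faces y=+-18.5, x 2 to 98, tops z=28. Wooden hinge post x 1 to 46, y 50 to 84, top z=46 (hinge to 53.5).
- stop_face (a point): Foot of the end stop's face at the end of the channel: x=97.5, y=0, z=18. Over this end lies an aluminium bushing plate with a drill bushing: x 77.5 to 121.5, y +-40, underside z=52.5, top 62.5, bushing to 67. The blank must slide in under it; it cannot be lowered there from above.
- blank_load (a point): Point on the channel floor, x=20, y=0, z=18. With the blank's centre over it, the blank can be laid in straight from above, 12.5 mm clear of the bushing plate; its front end then sticks out 25 mm before the base, and the gate pushes it home (32.5 mm) as it shuts.
- gate (a joint): Opening angle of the hasp gate about its upright hinge: 0 shut (hard stop), starts at 1.3 to 1.75 pointing towards the robot, 1.9 fully open; stays where left (friction 0.05 N m). At angle a it points along (-sin a, -cos a) of jig x, y: shutting swings its end to the right, then away from the robot. Push on its outer face (left side when open), up to 90 mm from the hinge, clear of the staple.
- gate_hinge (a point): Point on the hinge axis at half the strap's height: x=-2, y=62, z=36. The gate is a steel strap 4 mm thick with its middle plane through this axis, 22 mm high (z 25 to 47), 154 mm long. A rubber buffer 62 mm from the axis stands 6 mm out of its inner face and pushes the blank home; at angle 0 it is 1.5 mm off a blank that is fully home.
- gate_end (a point): Middle of the slot in the gate's strap, 124 mm from the hinge axis, z=36; moves with the gate. The slot is 28 mm long and 9 mm high and passes over the staple as the gate shuts.
- staple_eye (a point): Centre of the staple's loop at the height of its top: x=-10, y=-62, z=38.5. The staple is a level U of 5 mm steel rod that sticks out of the latch post to x=-21. With the gate shut the open loop before the strap is 12 mm in x (strap face x=-4, bow x=-16) and 13 mm in y. Beneath it is only the bench.
- park_hole (a point): Mouth of the pin's parking hole, 10 mm wide, at x=41, y=-64, z=46, in the top of the wooden latch post (x 1 to 63, y -82 to -46, top z=46).
- blank: The brown hardwood block, 32 x 90 x 32 mm, origin in the centre of its underside; its y axis runs along its 90 mm length, z up. In the jig its length lies along the channel. Loaded home, its centre is at jig x=52.5.
- pin: Retaining pin 68.5 mm long, standing in the parking hole turned by up to 0.3 rad; origin at its foot, z up. Steel shank 8 mm thick, 26 mm long, foot tapered to 4 mm over 6 mm. Above it a flat head 26 mm wide (its y): neck 8 mm thick (its x) to 39 mm, then the red grip 12 mm thick. To come down beside the gate, 8.5 mm taller than the staple, the head must lie along the jig's y, either way round.
- pin_shoulder (a point): Point on the pin's axis at the underside of its head (the shoulders), 26 mm above its foot.
- pin_grip (a point): Middle of the pin's red grip (26 wide, 12 thick, 30 high), 53.5 mm above its foot; pinch it across its 12 mm (the pin's x).
- offcut_1: Pale offcut 45 x 110 x 30 mm, y along its length; origin in the centre of its underside. To be left alone.
- offcut_5: Pale thin offcut 38 x 85 x 19 mm, y along its length; origin in the centre of its underside. To be left alone.
There are look-alikes about, which are no part of the job. Leave any green, purple or yellow look-alike of the pin alone.

How it is judged:
By the outcome, as a careful person would: the job done as asked, in the order asked, and still so for the second after the job is handed in, with the robot touching nothing.
It also fails if it takes over 67 s, if anything falls off the work surface, if the arm or the gripper's body presses on something with over 40 N, if the wrist force passes 120 N, or if a joint passes its speed limit or range.

### The arm

A 7-joint arm with a two-finger parallel gripper is mounted at the origin on a cart in front of the work surface, level with it; the furniture and walls round the work are solid. World frame = base frame: x ahead of the robot, y to its left, z up, the work surface at z = 0. Lengths are in mm, angles in rad, forces in N, time in s.
With the tool pointing down it reaches from about 425 to 875 mm from the base axis. Payload 8.4 kg.
Tool frame: the origin (TCP) lies at the very end of the fingers, on their centre line; the grasp point (between the pads) lies 19 mm behind it; z points along the fingers, y is the line along which they close (so a half turn about z gives the same grasp; the last joint's range is limited). The gripper opens to 85 mm and grips with 20 to 120 N. Pads are 22 mm wide; open, the fingers measure 114 mm over their backs; the gripper's body (76 mm by 85 mm) begins 54 mm behind the grasp point. The pads swing forward as they close: fully open they stand 13 mm farther back than shut.
Start: joints at [1.155, 0.333, 0.04, 1.465, -0.013, 1.343, -0.059], TCP at [202.47, -617.632, 231.308] pointing down, gripper open.
Joint ranges: [-2.58, 2.58], [-0.38, 2.09], [-1.3, 1.39], [0.25, 2.4], [-1.5, 4.64], [0.08, 2.09], [-2.65, 2.65]. Speed limits (rad/s): [2.22, 2.22, 2.79, 2.79, 3.14, 3.14, 3.14].

### API

Orientations are given as a unit quaternion [w, x, y, z].
In Python, from rig import r gives the robot as it stands. Calls block until the motion is done:
- r.move_to(position, orientation): joint-space move of the TCP to a pose.
- r.movel(position, orientation=None, velocity=150): straight line of the TCP; orientation=None keeps the orientation; velocity is the mean speed in mm/s.
- r.move_j(angles): joint-space move.
- r.grip(opening): finger opening in mm; the grip force is fixed at half the most; returns when the fingers have stopped.
- r.hold(seconds).
- r.ik(position, orientation): joint angles nearest the present ones, or None.
- r.state(): the state.
- r.read_camera(name): name is "scene" or "top" or "wrist"; returns (picture, depth): 420x560x3 uint8, red, green, blue; 420x560 float32, mm along the optical axis (not along the pixel's ray), 0 where there is no reading.
- r.camera_params(name): a dict with "mtx" (3x3 intrinsics, pixels), "eye" and "orientation" of the camera in the world. Camera axes: x right, y down, z forward; pixel columns grow to the right and rows downward; lengths in mm; the calibration is good to about 2 mm. A picture is of the moment at which its call begins: read the wrist's pose just before it. camera_params takes no time and is no camera call; for the wrist camera it gives the pose at the moment of the call.
A pose or a line that the arm cannot do raises r.MotionError and nothing moves.
- r.hand_in(): hands the job in; it is judged then, once.
Trained networks look in the newest picture that a camera, given by its name, has taken for a name from the list of things; names that differ only in an ending like _2 or _b are one class to them, and where a whole thing is asked for, a point or a joint stands for the part that bears it (a point fixed in the world has none). Each returns a list of dicts, best first, with "p" (0 to 1); they miss things now and then, are a little off and sometimes report something else, mostly with a low value. They report only what shows in the picture. A call takes as long as a camera call. They do not tell look-alikes from the thing itself.
- r.boxes_of(camera, name): "point" ([x, y, z] in mm, in world coordinates, good to about 4 mm: the middle of the surface that is visible of it).
- r.landmark_of(camera, name): "point" ([x, y, z] in mm, in world coordinates, good to about 4 mm: a listed point, or the origin of a listed thing).
The state is a dict: "time": time; "joint_pos": joint angles; "dq": joint speeds; "joint_efforts": joint torques, N m; "tool_pos": TCP position; "tool_rot": TCP orientation; "ft_force": force on the tool from outside, world axes, zero at the start; "torque": the same for the moment, N m; "finger_gap": finger opening in mm; "grasp_force": force on a finger pad.
Only numpy, scipy, OpenCV 4.12 (cv2) and the standard library are available. Lean on these libraries where they do the work, as an engineer would, in place of code of your own. Each camera call takes 0.05 s, during which the arm holds its last target. There are 200 camera calls.

## Working session

There is one attempt and no reset: what is moved stays moved. The work goes in short steps, each a Python script; the robot and the scene stay as the last script left them, time stands still between calls to the robot, and variables do not carry over. Pictures are saved under pics/ and viewed, at most 10 in all, crops included, and the job is handed in when it is done.

```bash
ls; mkdir -p pics; python3 - <<'E'
from rig import r
import cv2
for c in("scene","top"):
    p,d=r.read_camera(c); cv2.imwrite(f"pics/{c}0.png",cv2.cvtColor(p,cv2.COLOR_RGB2BGR))
    for n in("jig","stop_face","blank_load","gate_hinge","gate_end","staple_eye","park_hole","blank","pin","pin_grip","offcut_1","offcut_5"):
        print(c,n,[( [round(v) for v in q["point"]],round(q["p"],2)) for q in r.landmark_of(c,n)][:4])
    k=r.camera_params(c);print(k)
s=r.state();print(s["time"],s["tool_rot"],s["finger_gap"])
E
```

```text
pics
scene jig [([574, -4, 0], 0.68)]
scene stop_face [([669, -22, 20], 0.96)]
scene blank_load [([597, -1, 16], 0.74)]
scene gate_hinge [([584, 61, 32], 0.88)]
scene gate_end [([464, 57, 37], 0.68)]
scene staple_eye [([549, -60, 39], 0.98)]
scene park_hole [([604, -72, 44], 0.56)]
scene blank [([449, -330, 3], 0.83)]
scene pin [([603, -72, 22], 0.75), ([646, -171, 0], 0.55), ([462, -105, 1], 0.5), ([671, -21, 21], 0.49)]
scene pin_grip [([467, -110, 57], 0.74), ([647, -175, 51], 0.66), ([603, -73, 73], 0.62), ([560, -181, 56], 0.59)]
scene offcut_1 [([460, -236, -1], 0.6), ([597, -316, 0], 0.58), ([603, -72, 72], 0.33)]
scene offcut_5 [([460, -236, -1], 0.6), ([597, -316, 0], 0.58), ([603, -72, 72], 0.33)]
{'mtx': array([[404.69336197,   0.        , 274.81764241],
       [  0.        , 404.69336197, 214.36697195],
       [  0.        ,   0.        ,   1.        ]]), 'eye': array([138.55561747, 471.9656341 , 563.13547605]), 'orientation': array([ 0.13425271, -0.25635633,  0.84244797, -0.45446568])}
top jig [([574, 0, -2], 0.68)]
top stop_face [([672, -22, 18], 0.67)]
top blank_load [
[... 292 characters left out ...]
), ([468, -113, -1], 0.63), ([559, -183, 4], 0.54), ([604, -74, 17], 0.52)]
top pin_grip [([648, -170, 51], 0.57), ([605, -76, 74], 0.56), ([559, -184, 56], 0.55), ([474, -109, 54], 0.43)]
top offcut_1 [([463, -236, 0], 0.82), ([600, -318, 0], 0.56)]
top offcut_5 [([463, -236, 0], 0.82), ([600, -318, 0], 0.56)]
{'mtx': array([[470.49455354,   0.        , 281.24609762],
       [  0.        , 470.49455354, 213.59839082],
       [  0.        ,   0.        ,   1.        ]]), 'eye': array([ 397.10986497, -153.88262848, 1077.98524887]), 'orientation': array([-0.0687269 ,  0.70941454, -0.69954999,  0.05135591])}
1.3 [-3.45215713e-05  9.87482574e-01  1.57728134e-01 -3.53097262e-06] 85.01230108775269
```

View pics/scene0.png

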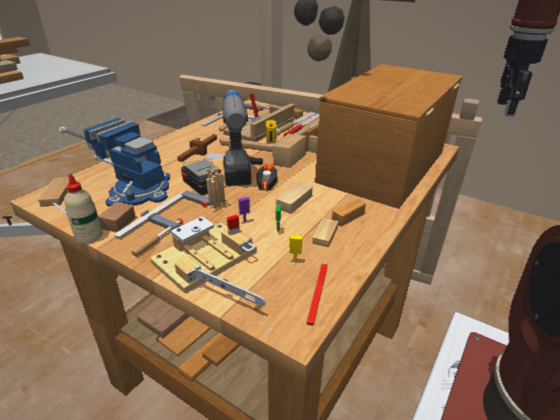

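View pics/top0.png

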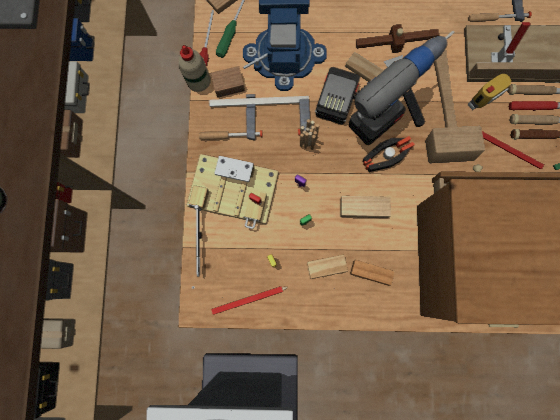

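Candidates for the pin: red (scene 232,222 / top 255,198), purple (top 300,181), green (306,219), yellow (272,260). I choose the red one, on the latch post. Blank candidates: orange-brown block (top 372,272), dark brown block by the vise (228,80), pale offcuts (327,267) and (365,207). I choose (372,272).

```bash
cat > h.py <<'E'
from rig import r
import numpy as np, cv2
from scipy.spatial.transform import Rotation as R
from scipy.optimize import least_squares
def rot(q): return R.from_quat(np.roll(q,-1))
def cloud(c):
    k=r.camera_params(c); p,d=r.read_camera(c)
    v,u=np.indices(d.shape); K=k["mtx"]
    X=np.stack([(u-K[0,2])/K[0,0]*d,(v-K[1,2])/K[1,1]*d,d],-1)
    W=rot(k["orientation"]).apply(X.reshape(-1,3)).reshape(X.shape)+k["eye"]
    W[d==0]=np.nan
    return p,W
def save(p,n,box=None,s=1):
    if box: u0,v0,u1,v1=box; p=p[v0:v1,u0:u1]
    cv2.imwrite(n,cv2.cvtColor(cv2.resize(p,None,fx=s,fy=s,interpolation=cv2.INTER_CUBIC),cv2.COLOR_RGB2BGR))
JP=dict(stop_face=(97.5,0,18),blank_load=(20,0,18),gate_hinge=(-2,62,36),staple_eye=(-10,-62,38.5),park_hole=(41,-64,46),jig=(0,0,0))
def fit(obs):  # obs: list of (name, point)
    A=np.array([JP[n][:2] for n,_ in obs]);B=np.array([p[:2] for _,p in obs])
    f=lambda x:(A@np.array([[np.cos(x[2]),np.sin(x[2])],[-np.sin(x[2]),np.cos(x[2])]])+x[:2]-B).ravel()
    s=least_squares(f,[574,0,-.2],loss="soft_l1",f_scale=3);return s.x,f(s.x).reshape(-1,2)
def jw(J,p): # jig -> world
    c,s=np.cos(J[2]),np.sin(J[2]);return np.array([J[0]+c*p[0]-s*p[1],J[1]+s*p[0]+c*p[1],p[2]])
def down(th): # tool down, closing axis (tool y) at world angle th
    y=np.array([np.cos(th),np.sin(th),0]);z=np.array([0,0,-1.]);x=np.cross(y,z)
    return np.roll(R.from_matrix(np.stack([x,y,z],1)).as_quat(),1)
E
python3 - <<'E'
from h import *
obs=[]
for c in("scene","top"):
    p,W=cloud(c)
    for n in JP:
        q=r.landmark_of(c,n)
        if q: obs.append((n,np.array(q[0]["point"])))
    m=(abs(W[...,0]-450)<65)&(abs(W[...,1]+330)<65)&(W[...,2]>20)&(W[...,2]<45)&((p[...,0].astype(int)-p[...,2])>75)
    P=W[m];print(c,m.sum(),np.median(P,0) if m.any() else 0)
    if m.any(): print(cv2.minAreaRect(P[:,:2].astype(np.float32)))
    t=(W[...,2]>60)&(W[...,1]<-150)&(W[...,0]<900)&(W[...,0]>250)
    P=W[t];print("tall y max",[(x,P[abs(P[:,0]-x)<15,1].max().round() if (abs(P[:,0]-x)<15).any() else None) for x in range(300,900,60)],np.nanpercentile(P[:,2],99))
    if c=="top": save(p,"pics/crop.png",(180,140,460,300),2.8)
x,e=fit(obs);print(x,e.round(1).tolist())
a=[np.array(r.landmark_of(c,"gate_end")[0]["point"]) for c in("scene","top")];print(a)
E
```

```text
scene 288 [ 449.72719387 -326.87197817   32.41334659]
((452.9033203125, -318.2547302246094), (117.8905029296875, 34.40070724487305), 73.12950897216797)
tall y max [(300, np.float64(-1059.0)), (360, np.float64(-434.0)), (420, np.float64(-433.0)), (480, np.float64(-432.0)), (540, np.float64(-171.0)), (600, np.float64(-433.0)), (660, np.float64(-156.0)), (720, np.float64(-190.0)), (780, np.float64(-169.0)), (840, np.float64(-315.0))] 315.1367090220906
top 583 [ 448.80393049 -330.10232569   32.58160383]
((451.81341552734375, -320.2974548339844), (109.85125732421875, 31.577917098999023), 74.59552764892578)
tall y max [(300, None), (360, np.float64(-434.0)), (420, np.float64(-434.0)), (480, np.float64(-434.0)), (540, np.float64(-171.0)), (600, np.float64(-434.0)), (660, np.float64(-157.0)), (720, np.float64(-193.0)), (780, np.float64(-180.0)), (840, np.float64(-212.0))] 252.83045236582498
[ 5.75669478e+02  1.05477288e-01 -2.32308942e-01] [[0.3, -1.6], [3.0, -3.2], [2.1, 0.1], [-0.0, -0.2], [-5.6, 3.2], [-0.2, -0.1], [-1.8, 1.2], [-2.6, 1.7], [-2.5, -0.6], [1.3, -0.8], [1.7, 0.3], [1.9, 0.2]]
[array([465. ,  52.5,  39.2]), array([ 5.745e+02, -2.000e+00, -4.000e-01])]
```

View pics/crop.png

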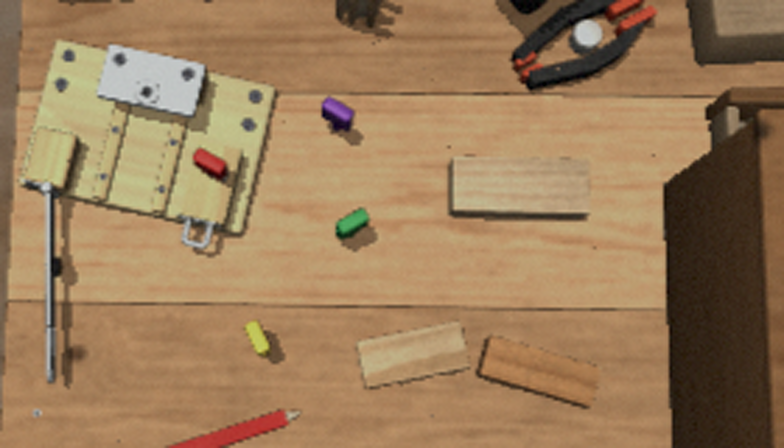

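Crop: the red pin is at (210,162) on the latch post, the orange-brown blank at (538,370), and the pale offcuts at (412,353) and (520,186). The cabinet's left face is at y≈-434, so I retract first and then approach the blank.

```bash
python3 - <<'E'
from h import *
r.movel([320,-290,260],velocity=300)
q=down(np.radians(74.6-90)); q2=down(np.radians(74.6+90))
for o in(q,q2): print(r.ik([449,-330,200],o))
s=r.state();j=s["joint_pos"]
qs=[o for o in(q,q2) if r.ik([449,-330,200],o) is not None]
q=min(qs,key=lambda o:abs(np.array(r.ik([449,-330,200],o))-j).max())
r.move_to([449,-330,210],q)
p,W=cloud("wrist");save(p,"pics/w1.png")
hsv=cv2.cvtColor(p,cv2.COLOR_RGB2HSV)
m=(abs(W[...,0]-449)<70)&(abs(W[...,1]+330)<60)&(W[...,2]>24)&(W[...,2]<42)
n,l,st,ce=cv2.connectedComponentsWithStats(m.astype(np.uint8))
for i in range(1,n):
    if st[i,4]>500:
        P=W[l==i];print(st[i],np.median(P,0),cv2.minAreaRect(P[:,:2].astype(np.float32)),hsv[l==i].mean(0))
print(r.state()["time"],[(x["point"],x["p"]) for x in r.landmark_of("wrist","blank")])
E
```

```text
[ 0.76360889  0.17824708 -0.23549665  1.72657634  0.04372702  1.24188217
  0.24879682]
[-0.45410782  0.33172397  1.23068434  1.77840493 -0.32780873  1.26485324
 -2.54973969]
[ 260  143   34   89 2819] [ 448.26837013 -329.19657902   31.94995492] ((447.7637634277344, -331.6678161621094), (89.25853729248047, 32.051456451416016), 74.28700256347656) [ 13.8868393  125.80915218 167.64029798]
4.2833 [([449.6, -334.1, 1.5], 0.65)]
```

View pics/w1.png

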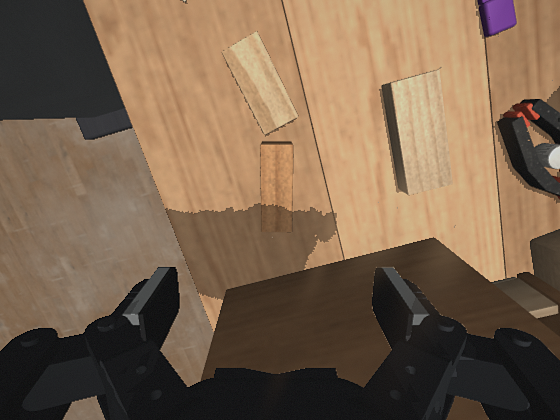

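Wrist view: the blank is at (277,187), clearly alone and measuring 89×32 mm. The cabinet is near the wrist, so I'll check the camera body's clearance before descending.

```bash
python3 - <<'E'
from h import *
k=r.camera_params("wrist");print(k["eye"],rot(k["orientation"]).as_matrix().round(2).tolist())
s=r.state();print(s["tool_pos"],rot(s["tool_rot"]).as_matrix().round(2).tolist())
p,W=cloud("wrist")
m=(W[...,2]>100)&(W[...,1]<-400);P=W[m];print(P.min(0),P.max(0))
p,W=cloud("top");m=(W[...,2]>200)&(W[...,1]<-420)&(W[...,0]>300)&(W[...,0]<480);P=W[m];print(np.percentile(P,[1,50,99],axis=0))
E
```

```text
[ 467.05979686 -259.38902277  352.99320592] [[0.96, -0.26, -0.08], [-0.27, -0.92, -0.28], [0.0, 0.29, -0.96]]
[ 448.13331424 -330.70393955  210.56365099] [[0.27, 0.96, 0.0], [0.96, -0.27, -0.0], [-0.0, 0.0, -1.0]]
[ 354.20204783 -485.90994178  100.0027492 ] [ 648.30389802 -437.46505296  218.56141481]
[[ 351.17804115 -613.20799392  239.89235081]
 [ 404.55409297 -570.77707596  249.74027172]
 [ 477.29060115 -507.21751604  252.96611101]]
```

```bash
python3 - <<'E'
from h import *
q=down(np.radians(74.29-90)); c=[447.8,-331.7]
r.grip(60)
r.movel([*c,60],q,velocity=200);r.hold(.2);print(r.state()["tool_pos"],r.state()["ft_force"])
r.movel([*c,11.5],q,velocity=80);print(r.state()["tool_pos"],r.state()["ft_force"])
r.grip(20);s=r.state();print(s["finger_gap"],s["grasp_force"],s["tool_pos"])
r.movel([*c,130],q,velocity=200);s=r.state();print(s["finger_gap"],s["grasp_force"],s["tool_pos"],s["time"])
# view jig from the side with the blank held clear
J=[575.67,.1,-.2323]
for th in (J[2]+np.pi/2,J[2]-np.pi/2):
    for pt in ((20,0,150),(20,0,30),(-60,0,170)): print(th,r.ik(jw(J,pt),down(th)))
E
```

```text
[ 448.49670193 -332.15272129   61.25659427] [ 1.16695663 -0.48480474 -0.07255555]
[ 447.97042594 -331.71809843   11.53226824] [0.19124992 0.22174397 0.13690031]
30.344085297851223 60.587114095687866 [ 448.36214152 -332.06902084   12.30700188]
30.83883682236224 59.795199036598206 [ 447.06781032 -331.31485815  128.76113389] 7.775
1.3384963267948966 [ 0.45592878  0.34761115 -0.63833063  1.67854714  0.22056142  1.18844931
  1.10187034]
1.3384963267948966 [ 0.42170808  0.48112499 -0.6053077   1.78134968  0.32274835  0.97951695
  1.02567793]
1.3384963267948966 [ 0.4935217   0.16215211 -0.65864613  1.83694586  0.10715947  1.17803038
  1.13860323]
-1.8030963267948965 [ 0.18687627  0.29742468 -0.304184    1.69230301  0.09562074  1.16643703
 -1.94552567]
-1.8030963267948965 [ 0.12832057  0.41959708 -0.23783332  1.79677688  0.11920998  0.93913829
 -1.9632629 ]
-1.8030963267948965 [ 0.26011722  0.13390572 -0.40155474  1.84732697  0.05666698  1.17147501
 -1.96336066]
```

```bash
cat >> h.py <<'E'
def lm(c,names=JP):
    o=[]
    for n in names:
        q=r.landmark_of(c,n)
        if q and q[0]["p"]>.4: o.append((n,np.array(q[0]["point"]),q[0]["p"]))
    return o
E
python3 - <<'E'
from h import *
J=[575.67,.1,-.2323]
q=down(J[2]+np.pi/2)
r.movel([447.8,-331.7,190],velocity=250)
r.move_to(jw(J,(-35,0,200)),q);r.hold(.2)
p,W=cloud("wrist");save(p,"pics/w2.png")
np.savez("w2.npz",p=p,W=W)
o=lm("wrist")
for n,x,c in o: print(n,x,round(c,2))
x,e=fit([(n,a) for n,a,_ in o]);print(x,e.round(1).tolist())
for n in("gate_end","pin","pin_grip"): print(n,[(a["point"],round(a["p"],2)) for a in r.landmark_of("wrist",n)][:4])
s=r.state();print(s["time"],s["finger_gap"],s["tool_pos"])
# plane tops: latch post & hinge post & bushing plate
for nm,z,cx in(("latch",46,(32,-64,0)),("hingepost",46,(23.5,67,0)),("plate",62.5,(99.5,0,0))):
    c=jw(J,cx);m=(abs(W[...,2]-z)<4)&(np.hypot(W[...,0]-c[0],W[...,1]-c[1])<65)
    k,l,st,_=cv2.connectedComponentsWithStats(m.astype(np.uint8))
    if k>1:
        i=1+st[1:,4].argmax();P=W[l==i];print(nm,st[i,4],P.mean(0),np.median(P[:,2]),cv2.minAreaRect(P[:,:2].astype(np.float32)))
E
```

```text
blank_load [601.2 -78.6  21.1] 0.7
gate_hinge [587.9  58.8  36.5] 0.73
staple_eye [557.8 -56.6  38. ] 0.73
park_hole [600.8 -70.6  44.7] 0.88
[ 5.78542840e+02 -1.25739212e+00 -2.21978895e-01] [[-3.1, 72.9], [2.3, 0.9], [-2.7, -2.9], [3.6, -2.1]]
gate_end [([599.1, -71.0, 45.0], 0.69), ([465.1, 57.7, 37.3], 0.6), ([558.5, -56.9, 38.0], 0.34)]
pin [([571.6, -171.1, 9.4], 0.9), ([601.7, -73.7, 20.3], 0.89), ([474.5, -140.8, 12.1], 0.72)]
pin_grip [([616.6, -137.0, 6.8], 0.7), ([524.5, -151.3, 4.3], 0.65), ([600.5, -69.4, 74.6], 0.53)]
10.1917 30.550394400596485 [541.60371626   8.17322959 200.01592311]
latch 1342 [577.86389666 -67.07447111  45.83458598] 45.908074854459414 ((583.3097534179688, -66.87722778320312), (37.87346267700195, 46.17654800415039), 77.5281753540039)
hingepost 1586 [604.65590031  60.85381896  45.80437625] 45.85010237162598 ((592.6588745117188, 64.45174407958984), (34.154788970947266, 83.02352905273438), 77.47203063964844)
plate 72 [690.04317454  10.59567922  62.38593353] 62.42335900315311 ((687.4502563476562, 12.370676040649414), (6.052097320556641, 25.46818733215332), 80.2897720336914)
```

View pics/w2.png

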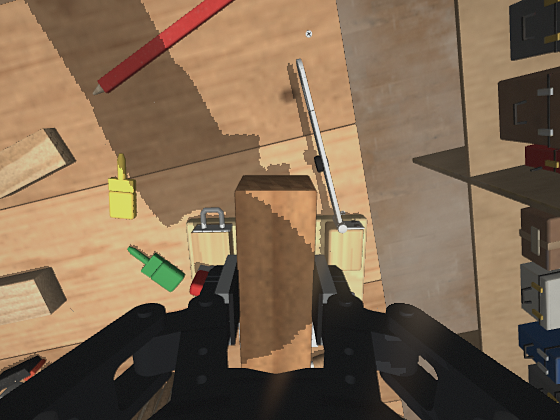

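```bash
python3 - <<'E'
from h import *
d=np.load("w2.npz");W=d["W"];J=-.2182
ux=np.array([np.cos(J),np.sin(J)]);uy=np.array([-np.sin(J),np.cos(J)])
X=W[...,:2]@ux;Y=W[...,:2]@uy-124.65;Z=W[...,2]
ox=575.67*ux[0]+.1*ux[1];print("ox guess",ox)
for nm,lo,hi,z in(("latchL",-55,-47,46),("latchR",-81,-73,46),("hpL",76,83,46),("hpR",51,55,46),("base front",-40,-25,18),("base front2",25,40,18),("base front3",-94,-86,18)):
    m=(Y>lo)&(Y<hi)&(abs(Z-z)<3)&(abs(X-ox)<60);v=X[m];print(nm,m.sum(),np.percentile(v,[0,1,3]).round(1)-ox if m.any() else "")
for nm,z,xlo,xhi,lo,hi in(("latch",46,5,40,-95,-30),("hp",46,10,44,40,95),("base",18,5,60,-110,-84),("base",18,5,60,84,110)):
    m=(X-ox>xlo)&(X-ox<xhi)&(abs(Z-z)<3)&(Y>lo)&(Y<hi);print(nm,m.sum(),np.percentile(Y[m],[0,1,99,100]).round(1) if m.any() else "")
# gate: line
m=(Z>40)&(Z<50)&(X-ox<-15)&(X-ox>-150)&(Y>10)&(Y<70)
P=np.stack([X[m]-ox,Y[m]],1);print("gate",len(P),cv2.minAreaRect(P.astype(np.float32)),P[P[:,0].argmin()])
m=(Z>33)&(Z<42)&(X-ox<-4)&(X-ox>-30)&(abs(Y+62)<15);print("staple",m.sum(),np.percentile(X[m]-ox,[0,5,95]),np.percentile(Y[m],[0,5,95,100]))
E
```

```text
ox guess 561.9984580058768
latchL 244 [-0.79845801 -0.69845801  0.10154199]
latchR 307 [-0.69845801 -0.39845801  0.60154199]
hpL 299 [-3.09845801 -2.19845801 -1.79845801]
hpR 232 [-45.29845801 -43.19845801 -40.49845801]
base front 0 
base front2 0 
base front3 202 [0.60154199 0.70154199 1.10154199]
latch 1061 [-82.6 -82.2 -46.7 -46.1]
hp 1017 [49.6 50.  82.8 83.6]
base 197 [-95.3 -95.2 -87.8 -86.1]
base 162 [84.3 86.  94.5 94.8]
gate 911 ((-81.53099822998047, 36.91462707519531), (139.9827880859375, 11.065411567687988), 16.099899291992188) [-149.45775934   20.42312958]
staple 227 [-20.79430313 -20.26505584  -5.35729444] [-74.0181083  -72.75474633 -51.72874475 -50.95903256]
```

```bash
cat >> h.py <<'E'
J=[575.6,-.2,-.2182]
def tj(): # tcp in jig frame
    p=r.state()["tool_pos"];d=np.array(p[:2])-J[:2];c,s=np.cos(J[2]),np.sin(J[2])
    return np.array([c*d[0]+s*d[1],-s*d[0]+c*d[1],p[2]]).round(2)
def F(): return np.array(r.state()["ft_force"]).round(1)
E
python3 - <<'E'
from h import *
q=down(J[2]+np.pi/2)
r.movel(jw(J,(20,0,100)),q,velocity=150)
r.movel(jw(J,(20,0,50)),q,velocity=100);r.hold(.3);print(tj(),F());f0=F()
for z in(44,40,36,33,31.5,30.5,30,29.5):
    r.movel(jw(J,(20,0,z)),q,velocity=40);f=F();print(z,tj(),f-f0)
    if abs((f-f0)[2])>6 or np.hypot(*(f-f0)[:2])>8: break
print(r.state()["time"])
E
```

```text
[20.35  0.06 50.53] [-0.2  0.3 -0.5]
44 [19.67 -0.09 43.54] [ 0.1 -0.8  0. ]
40 [19.76 -0.06 39.64] [ 0.8 -2.  -0.4]
36 [ 1.978e+01 -3.000e-02  3.567e+01] [-0.6  0.1  0.2]
33 [19.87 -0.05 32.79] [0.4 0.  0. ]
31.5 [19.95 -0.   31.43] [-0.2 -0.7  1. ]
30.5 [19.94  0.   30.43] [0.7 0.4 0.9]
30 [20.06  0.   30.33] [-2.6 -1.   5.5]
29.5 [2.005e+01 3.000e-02 3.031e+01] [-4.8 -0.4 10.8]
14.1
```

```bash
cat >> h.py <<'E'
def gp(a,off,rad=78,z=29): # pusher pose at gate angle a
    h=np.array([-2,62]);p=h+rad*np.array([-np.sin(a),-np.cos(a)])+off*np.array([-np.cos(a),np.sin(a)])
    return jw(J,(*p,z)),down(J[2]+np.pi/2-a)
E
python3 - <<'E'
from h import *
r.grip(46);print(r.state()["finger_gap"])
r.movel(jw(J,(20,0,60)),velocity=80);r.movel(jw(J,(20,0,130)),velocity=250)
r.grip(0)
P,q=gp(1.29,28,z=130);r.move_to(P,q)
s=[r.ik(*gp(a,13)) for a in np.arange(1.29,-.01,-.2)];print([None if v is None else np.round(v,2).tolist() for v in s])
c,W=cloud("wrist");save(c,"pics/w3.png")
print(r.state()["time"],tj())
E
```

```text
46.31591356542928
[[0.19, 0.3, -0.47, 1.99, 0.17, 0.89, -0.3], [0.23, 0.3, -0.47, 1.99, 0.18, 0.89, -0.07], [0.27, 0.31, -0.48, 1.99, 0.18, 0.89, 0.15], [0.3, 0.32, -0.49, 1.97, 0.19, 0.89, 0.38], [0.33, 0.33, -0.5, 1.95, 0.2, 0.9, 0.59], [0.37, 0.36, -0.52, 1.93, 0.22, 0.91, 0.8], [0.4, 0.39, -0.54, 1.89, 0.24, 0.93, 1.0]]
17.1667 [-84.35  67.05 130.02]
```

View pics/w3.png

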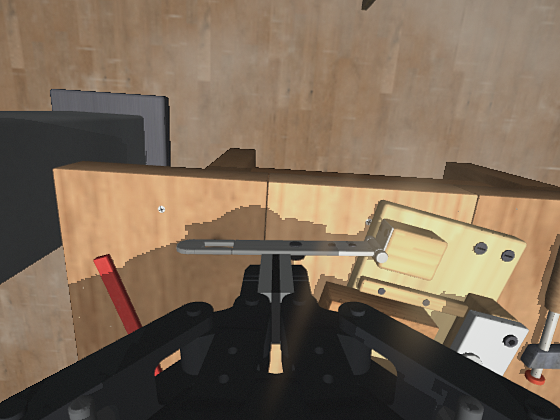

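```bash
python3 - <<'E'
from h import *
k=r.camera_params("wrist");Rm=rot(k["orientation"])
for a,off,z in((1.29,28,130),(1.29,28,47),(1.29,13,47),(1.29,0,47)):
    X=Rm.inv().apply(gp(a,off,z=z)[0]-k["eye"]);u=k["mtx"]@X;print(off,z,u[:2]/u[2])
_,W=cloud("wrist")
for uv in((240,240),(300,240),(275,240),(205,241),(350,243)): 
    w=W[uv[1],uv[0]];d=w[:2]-J[:2];c,s=np.cos(J[2]),np.sin(J[2]);print(uv,w.round(1),(c*d[0]+s*d[1]).round(1),(-s*d[0]+c*d[1]).round(1))
E
```

```text
28 130 [276.52275832 271.8165015 ]
28 47 [276.09765637 217.86120807]
13 47 [276.09150611 237.35621608]
0 47 [276.08635156 253.69502338]
(240, 240) [480.3  56.7  26.3] -105.4 34.9
(300, 240) [531.1  48.8  -1.1] -54.0 38.2
(275, 240) [508.2  58.4  26.1] -78.4 42.6
(205, 241) [453.1  55.8  30.4] -131.7 28.1
(350, 243) [567.   61.7  31.7] -21.8 58.6
```

The strap runs along row ~245, from the hinge (382,257) to the tip (180,246). The fingertips project to the outer side with about 15 mm clear, so I push.

```bash
python3 - <<'E'
from h import *
P,q=gp(1.29,28);r.movel(P,q,velocity=120);r.hold(.2);f0=F();print(tj(),f0)
r.movel(*gp(1.29,14),velocity=80)
for a in np.arange(1.1,.15,-.2):
    r.movel(*gp(a,13),velocity=100);f=F()-f0;print(round(a,2),tj(),f)
    if np.linalg.norm(f)>25: break
else:
  for a in(.06,.03,.015,0,-.008,-.016):
    r.movel(*gp(a,13),velocity=60);f=F()-f0;print(a,tj(),f)
    if np.linalg.norm(f)>12: break
  r.hold(.3);print(tj(),F()-f0)
print(r.state()["time"])
E
```

```text
[-84.2   67.46  29.71] [-0.8  0.7  0.8]
1.1 [-77.38  38.25  29.02] [-0.2 -0.4 -1.1]
0.9 [-71.31  24.21  28.98] [ 1.2 -0.5 -0.6]
0.7 [-62.44  11.35  28.96] [ 1.  -1.2 -0.3]
0.5 [-51.17   0.43  28.95] [ 1.2 -0.7 -0.7]
0.3 [-37.99  -8.07  28.91] [ 1.  -1.1 -0.6]
0.06 [-20.27 -14.5   28.94] [ 0.6 -0.9 -0.7]
0.03 [-17.71 -15.26  29.02] [ 1.5 -0.4 -0.7]
0.015 [-16.31 -15.61  29.  ] [ 0.2  0.  -0.5]
0 [-14.9  -16.03  29.01] [ 0.3 -1.  -0.3]
-0.008 [-14.54 -16.15  28.92] [-0.8 -0.2 -1.1]
-0.016 [-14.54 -16.26  28.83] [-4.1  0.6  2.7]
[-14.56 -16.22  28.84] [-3.8 -0.1  2.6]
22.4917
```

```bash
python3 - <<'E'
from h import *
for a in(-.025,-.035,-.045):
    r.movel(*gp(a,13),velocity=40);f=F();print(a,tj(),f)
    if np.hypot(*f[:2])>12:break
r.movel(*gp(0,35),velocity=120)
q=down(J[2]+np.pi/2)
r.movel(jw(J,(-37,-16,140)),q,velocity=250)
r.grip(50)
r.movel(jw(J,(-10,-40,190)),q,velocity=250);r.hold(.2)
p,W=cloud("wrist");save(p,"pics/w4.png");np.savez("w4.npz",p=p,W=W)
d=W[...,:2]-J[:2];c,s=np.cos(J[2]),np.sin(J[2]);X=d[...,0]*c+d[...,1]*s;Y=-d[...,0]*s+d[...,1]*c;Z=W[...,2]
pc=lambda v:np.percentile(v,[0,2,50,98,100]).round(1) if len(v) else None
m=(abs(X-40)<45)&(abs(Y)<17)&(abs(Z-50)<2);print("blank top",m.sum(),pc(X[m]),pc(Y[m]),pc(Z[m]))
m=(abs(Y+20)<60)&(abs(Z-47)<1.5)&(X<0.5)&(X>-30);print("gate top",m.sum(),pc(X[m]),pc(Y[m]))
m=(abs(Y+62)<14)&(abs(Z-38)<3)&(X<-5)&(X>-30);print("staple",m.sum(),pc(X[m]),pc(Y[m]),pc(Z[m]))
h=cv2.cvtColor(p,cv2.COLOR_RGB2HSV)
m=((h[...,0]<8)|(h[...,0]>172))&(h[...,1]>150)&(np.hypot(X-41,Y+64)<30)&(Z>84)
print("pin top",m.sum(),pc(X[m]),pc(Y[m]),pc(Z[m]))
if m.any(): print(cv2.minAreaRect(np.stack([X[m],Y[m]],1).astype(np.float32)))
print(r.state()["time"],tj(),r.landmark_of("wrist","pin_grip")[:2],r.landmark_of("wrist","staple_eye")[:1])
E
```

```text
-0.025 [-14.5  -16.38  28.73] [-8.2  1.2  5.3]
-0.035 [-14.5  -16.55  28.58] [-11.3   1.7   7.8]
-0.045 [-14.52 -16.69  28.43] [-14.6   1.4  10.6]
blank top 2319 [-3.2  6.5 38.9 77.2 79. ] [-17.  -16.4  -2.2  12.5  13.9] [48.  48.5 49.9 51.2 52. ]
gate top 566 [-5.  -4.7 -2.7 -0.6  0.4] [-79.3 -76.7 -18.2  36.9  39.6]
staple 241 [-21.  -20.9 -15.5  -5.4  -5. ] [-73.8 -73.6 -62.5 -51.6 -50.9] [35.2 35.8 37.9 39.5 40.1]
pin top 406 [32.5 33.1 39.  46.4 47.2] [-76.8 -75.7 -64.2 -52.8 -51.2] [84.1 84.4 87.9 89.7 90.4]
((39.9803352355957, -64.11390686035156), (25.299070358276367, 11.300385475158691), 76.08015441894531)
25.3833 [-10.8  -39.63 189.23] [{'point': [614.2, -136.1, 5.6], 'p': 0.96}, {'point': [603.3, -72.2, 78.1], 'p': 0.81}] [{'point': [554.2, -59.6, 36.7], 'p': 0.96}]
```

View pics/w4.png

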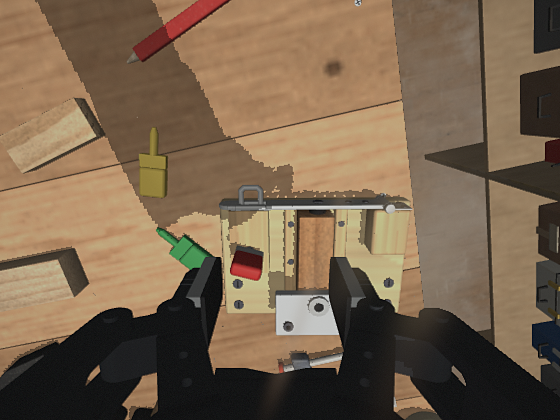

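Gate shut: the strap lies along row 205 with the staple loop at (250,193) in front of it, the blank (315,250) is under the plate and the red pin's head is at (247,264). Now grasp the pin.

```bash
python3 - <<'E'
from h import *
r.grip(30)
g=np.radians(-13.9);q=down(J[2]+g)
c=(40.6,-64)
print(r.ik(jw(J,(*c,60)),q), r.ik(jw(J,(-10,-62,55)),down(J[2])))
r.move_to(jw(J,(*c,140)),q);r.hold(.2);print(tj())
r.movel(jw(J,(*c,100)),q,velocity=120);r.hold(.2);f0=F();print(tj(),f0)
r.movel(jw(J,(*c,60.5)),q,velocity=60);r.hold(.2);print(tj(),F()-f0)
r.grip(0);r.hold(.2);s=r.state();print(s["finger_gap"],s["grasp_force"],tj(),F()-f0,s["time"])
E
```

```text
[ 0.3429153   0.41620595 -0.36713662  1.74481294  0.17197891  1.01218357
 -0.54791212] [ 0.39596699  0.34042067 -0.43223796  1.86937867  0.17063092  0.96787999
 -0.32982094]
[ 40.6  -63.98 140.14]
[ 41.24 -63.91 100.99] [ 0.7 -0.6 -0.4]
[ 40.9  -63.94  60.96] [-0.5  0.6 -0.1]
11.137843669244807 59.27972495555878 [ 40.78 -64.01  60.76] [-1.7  1.4  3.9] 29.7333
```

```bash
python3 - <<'E'
from h import *
x,y=tj()[:2]
r.movel(jw(J,(x,y,125)),velocity=120);s=r.state();print(s["finger_gap"],s["grasp_force"])
q=down(J[2])
r.movel(jw(J,(15,-63,125)),q,velocity=120)
r.movel(jw(J,(-10,-62,100)),q,velocity=100)
r.movel(jw(J,(-10,-62,82)),q,velocity=80);r.hold(.4);f0=F();print(tj(),f0)
p,W=cloud("wrist");save(p,"pics/w5.png",(130,120,430,345),2.6)
for z in(77,73,68,63,58,55,54,53.3,52.6,52):
    r.movel(jw(J,(-10,-62,z)),q,velocity=50);f=F()-f0;print(z,tj(),f)
    if np.linalg.norm(f)>7: break
print(r.state()["finger_gap"],r.state()["time"])
E
```

```text
10.975120577179213 59.04671251773834
[ -9.86 -61.97  82.22] [ 0.1  0.  -0.6]
77 [-10.33 -62.05  76.53] [0.5 0.1 0.7]
73 [-10.22 -62.05  72.66] [-0.4  0.  -0.1]
68 [-10.31 -62.03  67.57] [ 0.2 -0.2  0.1]
63 [-10.29 -62.05  62.59] [-0.2 -0.8  0.8]
58 [-10.28 -62.03  57.6 ] [0.5 0.2 1.4]
55 [-10.13 -62.01  54.81] [0.3 0.2 0. ]
54 [ -9.97 -61.98  54.02] [ 0.9  0.  -0.7]
53.3 [ -9.97 -61.97  53.33] [ 0.3 -0.3 -0.6]
52.6 [ -9.87 -62.01  53.1 ] [-2.2  0.6  5.6]
52 [ -9.83 -61.97  52.97] [-4.2 -0.1 11.5]
10.934667669080714 34.6417
```

View pics/w5.png

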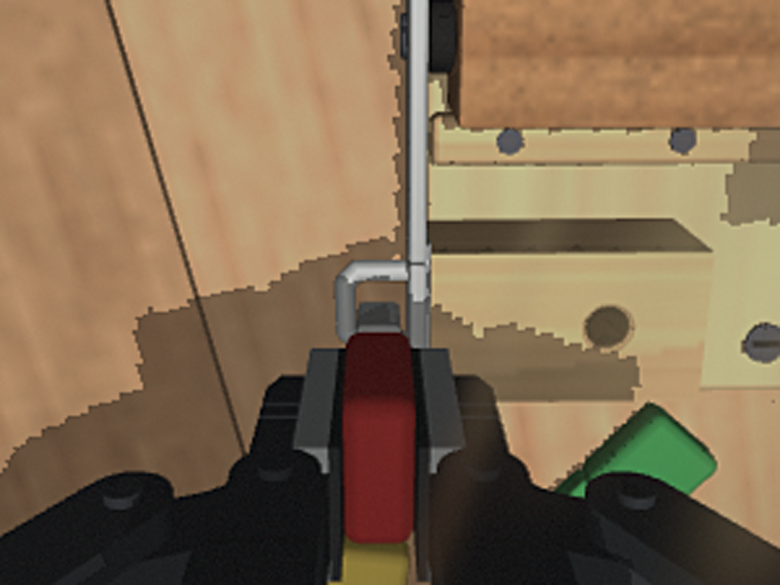

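The pin hit its shoulders at TCP z=53.1, as predicted (53.3). Release, retract and check.

```bash
python3 - <<'E'
from h import *
q=down(J[2])
r.movel(jw(J,(-10,-62,53)),q,velocity=30)
r.grip(26)
r.movel(jw(J,(-10,-62,110)),q,velocity=80);r.movel(jw(J,(-30,-62,200)),q,velocity=200)
r.move_to(jw(J,(-30,-30,220)),down(J[2]+np.pi/2));r.hold(.3)
p,W=cloud("wrist");save(p,"pics/w6.png",(180,130,460,340),2.8)
d=W[...,:2]-J[:2];c,s=np.cos(J[2]),np.sin(J[2]);X=d[...,0]*c+d[...,1]*s;Y=-d[...,0]*s+d[...,1]*c;Z=W[...,2]
pc=lambda v:np.percentile(v,[0,2,50,98,100]).round(1) if len(v) else None
h=cv2.cvtColor(p,cv2.COLOR_RGB2HSV)
m=((h[...,0]<8)|(h[...,0]>172))&(h[...,1]>150)&(np.hypot(X+10,Y+62)<30)&(Z>60)
print("pin",pc(X[m]),pc(Y[m]),pc(Z[m]))
m=(abs(X-30)<45)&(abs(Y+11)<4)&(abs(Z-50)<1.5);print("blank front",pc(X[m]))
m=(abs(Y-20)<15)&(abs(Z-47)<1.5)&(abs(X)<15);print("gate",pc(X[m]))
m=(abs(Y+25)<15)&(abs(Z-47)<1.5)&(abs(X)<15);print("gate",pc(X[m]));print(r.state()["time"],tj())
E
```

```text
pin [-17.1 -16.9 -14.3  -6.4  -6.1] [-73.8 -73.4 -61.5 -49.4 -48.8] [60.  61.2 80.  82.  82.9]
blank front [ 4.9  6.5 40.1 73.1 74.6]
gate [-5.  -4.8 -2.5  5.6 12.2]
gate [-4.6 -4.5 -2.4  8.5 12.2]
38.3417 [-30.01 -30.02 219.99]
```

View pics/w6.png

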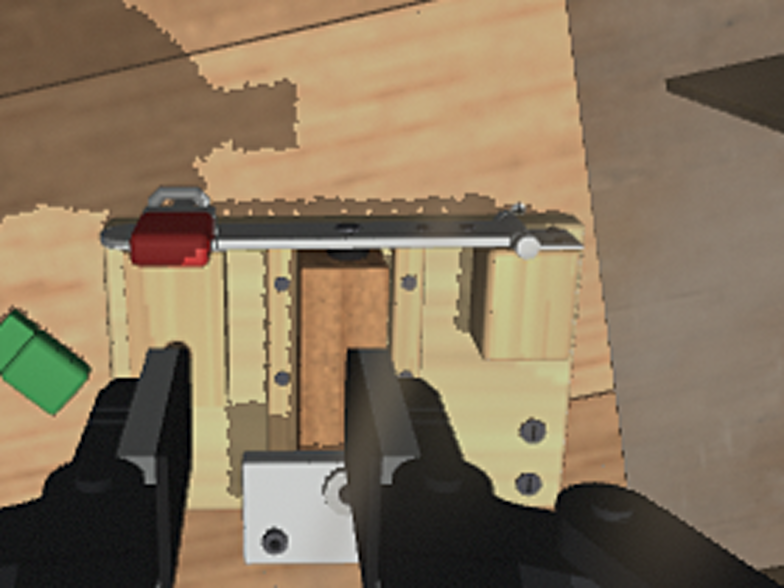

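The pin's red head sits in the staple loop (172,238) with its top at z≈81, as it should be when seated. The gate is shut and the blank's front is at about 6.5–7 mm (7.5 when fully home). The robot is clear, so I hand in.

```bash
python3 -c "
from rig import r
print(r.hand_in())"
```

```text
the job is handed in; nothing more can be done
None
```

I handed the job in at about 38 s: the blank is in the channel under the bushing plate, within about 1 mm of fully home by camera; the gate is shut over the staple, the red pin is seated on its shoulders, and the offcuts were not touched.

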